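# Set out the Gram stain row

### The arm

A 6-joint arm with a two-finger parallel gripper is mounted at the origin on a cart in front of the work surface, level with it; the furniture and walls round the work are solid. World frame = base frame: x ahead of the robot, y to its left, z up, the work surface at z = 0. Lengths are in m, angles in rad, forces in N, time in s.
With the tool pointing down it reaches from about 0.35 to 0.775 m from the base axis. Payload 5.5 kg.
Tool frame: the origin (TCP) lies between the finger pads; the fingertips stand 22 mm ahead of it and the grasp point (between the pads) lies 3 mm ahead of it; z points along the fingers, y is the line along which they close (so a half turn about z gives the same grasp; the last joint's range is limited). The gripper opens to 85 mm and grips with 20 to 120 N. Pads are 22 mm wide; open, the fingers measure 114 mm over their backs; the gripper's body (76 mm by 85 mm) begins 54 mm behind the grasp point. The pads swing forward as they close: fully open they stand 13 mm farther back than shut.
Start: joints at [0.989, 0.313, 0.046, 1.304, 0, 1.431], TCP at [0.246, 0.52, 0.253] pointing down, gripper open.
Joint ranges: [-2.76, 2.76], [-0.86, 1.69], [-1.03, 1.26], [-2.2, 2.34], [-1.47, 1.5], [-3.14, 3.14]. Speed limits (rad/s): [2.57, 2.57, 3.14, 3.14, 3.14, 3.14].

### API

Orientations are given as a unit quaternion [w, x, y, z].
In Python, from workcell import env gives the robot as it stands.
- The arm moves only by the tool drive_effector, called after "Emit:" as name(argument=value, ...), one argument or row to a line, values as JSON. Schema: {"type":"object","properties":{"ticks":{"type":"array","items":{"type":"array","prefixItems":[{"type":"array","items":{"type":"number"},"minItems":3,"maxItems":3},{"type":"array","items":{"type":"number"},"minItems":3,"maxItems":3}],"minItems":2,"maxItems":2},"minItems":1,"maxItems":8},"jaw":{"type":"number"},"force":{"type":"number"},"only":{"type":"string"},"quiet":{"type":"boolean"},"lines":{"type":"string"}},"required":["ticks"],"additionalProperties":false}. ticks is a list of rows, 1 to 8 of them, each written [[dx, dy, dz], [rx, ry, rz]]: dx, dy, dz in shares of 1 m (1.0 is 1 m), then a rotation vector rx, ry, rz in parts of the range, where 1.0 means 2 pi rad; each row is the pose to reach, as a shift and turn from the pose commanded when the call began, along the tool's axes at that moment; what a row does not reach only later rows make up. A row lasts 1/8 s, in which the tool goes at most 0.0625 m and 0.188 rad, less where a joint would pass 70% of its speed; a pose out of reach is approached as far as the arm can. jaw is the finger opening in m, set as the call begins (left out keeps the last). The fingers move at their own pace and stop on an object; force is the grip in N (left out, the last holds). Time passes only in rows, so rows that do not move let the fingers close. The tool returns the time, the measured TCP pose, the force, the opening and the grip force at its end. only (a regular expression) keeps the lines of the reply that match it, lines (a string "A,B") keeps lines A to B, and quiet returns only ok. A shift or turn number past 1, either way, is cut back to 1. Input that does not fit is refused with a message, and nothing moves.
- env.get_state(): the state, without advancing time (a new reading comes with each control period).
- env.read_camera(name): name is "scene" or "top"; returns a dict with "image" (420x560x3 uint8, red, green, blue), "K" (3x3 intrinsics, pixels), "R" (3x3) and "t" (3): a world point X has camera coordinates R X + t. Camera axes: x right, y down, z forward; pixel columns grow to the right and rows downward; lengths in m; the calibration is good to about 2 mm. A picture is of the moment at which its call begins. There is no depth.
- env.hand_in(): hands the job in; it is judged then, once.
The state is a dict: "clock": time; "joint_pos": joint angles; "qvel": joint speeds; "tau": joint torques, N m; "tcp_pos": TCP position; "orientation": TCP orientation; "wrist_force": force on the tool from outside, world axes, zero at the start; "ft_torque": the same for the moment, N m; "finger_gap": finger opening in m; "grip_force": force on a finger pad.
Only numpy, scipy, OpenCV 4.12 (cv2) and the standard library are available. Lean on these libraries where they do the work, as an engineer would, in place of code of your own. Each camera call takes 0.05 s, during which the arm holds its last target. There are 200 camera calls.

### The job

Get the bench ready for Gram staining: move the four stain bottles from the blue storage rack into the steel staining rack, one to a well, in the order in which they are used, beginning at the end beside the cream slide box: violet, then amber, then white, then red. Keep the bottles upright, set each one down in its well rather than dropping it, and leave the forceps, the petri dish and the coverslip box where they are.

Things in the scene. Friction and masses are not known exactly. Their poses are not given: they have to be found in the camera images.
- bottle_violet: Violet cap and violet label band, whitish plastic; the primary stain. Closed round dropper bottle, body 34 mm wide up to 66 mm, cap 26 mm wide from 74 to 96 mm, about 60 g; origin: centre of its underside, z up. Starts in some well of the blue rack, neighbours 50 mm away: grip the body across the row (along the rack's x), about 58 mm up.
- bottle_amber: Orange-amber cap and label band, dark brown plastic; the iodine. Closed round dropper bottle, body 34 mm wide up to 66 mm, cap 26 mm wide from 74 to 96 mm, about 60 g; origin: centre of its underside, z up. Starts in some well of the blue rack, neighbours 50 mm away: grip the body across the row (along the rack's x), about 58 mm up.
- bottle_white: White cap, grey label band, whitish plastic; the decolouriser. Closed round dropper bottle, body 34 mm wide up to 66 mm, cap 26 mm wide from 74 to 96 mm, about 60 g; origin: centre of its underside, z up. Starts in some well of the blue rack, neighbours 50 mm away: grip the body across the row (along the rack's x), about 58 mm up.
- bottle_red: Red cap and red label band, whitish plastic; the counterstain. Closed round dropper bottle, body 34 mm wide up to 66 mm, cap 26 mm wide from 74 to 96 mm, about 60 g; origin: centre of its underside, z up. Starts in some well of the blue rack, neighbours 50 mm away: grip the body across the row (along the rack's x), about 58 mm up.
- storage_rack: Blue plastic rack, the farther of the two, that holds the four bottles at the start. 53 x 204 x 30 mm, fixed. Four square wells along its y axis, centres at x = 0, y = -75, -25, 25, 75 mm, 45 mm wide between rounded rims, floor 4 mm up. Origin on the worktop under the middle.
- staining_rack: Grey steel rack, the nearer of the two, empty at the start. 53 x 204 x 30 mm, fixed. Four square wells along its y axis, centres at x = 0, y = -75, -25, 25, 75 mm, 45 mm wide between rounded rims, floor 4 mm up. Origin on the worktop under the middle. The slide box stands off one end (y = +164 or -164 mm), a white timer off the other. The first well is the one nearest the slide box.
- slide_box: Closed cream box for glass slides, 90 x 98 mm and 38 mm high, fixed, off one end of the steel rack; origin under its middle, z up. Marks the end at which the order begins: the well centres lie 89, 139, 189 and 239 mm from its origin.
- forceps: Steel forceps, 17 x 128 x 8 mm, loose, lying between the two racks along the front of the blue one; origin under the middle. To be left alone.
- dish: Petri dish, 62 mm across, 14 mm high, loose, off the right end of the blue rack; origin under the middle. To be left alone. To its right stands a fixed, leaning indigo panel 0.33 m tall (x 0.51 to 0.69, y 0.01 to 0.12 m): swing the arm in from the right close to its base to clear it.
- coverslips: Small carton of coverslips, 30 x 52 x 22 mm, loose, just behind the blue rack; origin under the middle. To be left alone.

How it is judged:
At the end, for the whole second after the job is handed in: Counted from the slide box, the steel rack's wells hold the violet, amber, white and red bottle, each within 13 mm of its well's centre along and across the row, its underside less than 9 mm above the worktop (down on the well floor), upright within about 7 degrees, at rest and let go (horizontal distance between bottle_violet and slide_box between 0.076 and 0.102 m and x of bottle_violet in the frame of staining_rack between -0.013 and 0.013 m and z of each of bottle_violet, bottle_amber, bottle_white, bottle_red in the frame of staining_rack below 0.009 m and angle between each of bottle_violet, bottle_amber, bottle_white, bottle_red's own z axis and vertical below 0.12 rad and linear speed of each of bottle_violet, bottle_amber, bottle_white, bottle_red below 0.02 m/s and angular speed of each of bottle_violet, bottle_amber, bottle_white, bottle_red below 0.6 rad/s and contact force between each of bottle_violet, bottle_amber, bottle_white, bottle_red and the arm below 0.05 N and contact force between each of bottle_violet, bottle_amber, bottle_white, bottle_red and the fingers below 0.05 N and horizontal distance between bottle_amber and slide_box between 0.126 and 0.152 m and x of bottle_amber in the frame of staining_rack between -0.013 and 0.013 m and horizontal distance between bottle_white and slide_box between 0.176 and 0.202 m and x of bottle_white in the frame of staining_rack between -0.013 and 0.013 m and horizontal distance between bottle_red and slide_box between 0.226 and 0.252 m and x of bottle_red in the frame of staining_rack between -0.013 and 0.013 m); the robot touches nothing.
It fails at once if a bottle is tipped over (more than about 35 degrees) (angle between any of bottle_violet, bottle_amber, bottle_white, bottle_red's own z axis and vertical above 0.6 rad).
It fails at once if a bottle is let fall from more than about 3 cm above its seat ((height (world z) of bottle_violet above 0.035 m and linear speed of bottle_violet above 0.3 m/s and contact force between bottle_violet and the fingers below 0.02 N) or (height (world z) of bottle_amber above 0.035 m and linear speed of bottle_amber above 0.3 m/s and contact force between bottle_amber and the fingers below 0.02 N) or (height (world z) of bottle_white above 0.035 m and linear speed of bottle_white above 0.3 m/s and contact force between bottle_white and the fingers below 0.02 N) or (height (world z) of bottle_red above 0.035 m and linear speed of bottle_red above 0.3 m/s and contact force between bottle_red and the fingers below 0.02 N)).
It fails at once if the forceps, petri dish or coverslip box is pushed more than 25 mm from its place (distance of any of forceps, dish, coverslips from where it was at the start of the episode above 0.025 m).
It also fails if it takes over 96 s, if anything falls off the work surface, if the arm or the gripper's body presses on something with over 40 N, if the wrist force passes 120 N, or if a joint passes its speed limit or range.

## Working session

There is one attempt and no reset: what is moved stays moved. The work goes in short steps, Python scripts to look and compute and a tool call to move; the robot and the scene stay as the last step left them, time stands still between calls to the robot, and variables do not carry over. Pictures are saved under pics/ and viewed, at most 14 in all, crops included, and the job is handed in when it is done.

```bash
ls; mkdir -p pics
```

Run:
```python
from workcell import env
import cv2,json
for n in("scene","top"):
    c=env.read_camera(n); cv2.imwrite(f"pics/{n}0.png",c["image"][:,:,::-1]); print(n,c["K"].tolist(),c["R"].tolist(),c["t"].tolist())
s=env.get_state(); print(s)
```

```text
pics
workcell.py
scene [[429.6498711521636, 0.0, 282.1388509121543], [0.0, 429.6498711521636, 206.9745298033839], [0.0, 0.0, 1.0]] [[0.7550665225653211, -0.655471972182339, -0.015200006069341831], [-0.5224493235463862, -0.5875015897811345, -0.617971347499674], [0.3961328701673677, 0.4745507092904134, -0.7860536708679177]] [-0.254669074444938, 0.43159235260519935, 0.5620878612810102]
top [[478.32014825999823, 0.0, 283.53261509399726], [0.0, 478.32014825999823, 214.93264838710613], [0.0, 0.0, 1.0]] [[-0.026326086725397022, -0.9996410172129361, 0.004977334950859121], [-0.9849377718334834, 0.025087042597176906, -0.17107958940042997], [0.1708933081586847, -0.009406221303669133, -0.9852446397861634]] [0.23385265705726851, 0.528565551273186, 0.9202788211554529]
{'clock': 0.1, 'joint_pos': array([ 9.89441822e-01,  3.13935347e-01,  4.51119446e-02,  1.30363786e+00,
       -7.67766273e-06,  1.43120370e+00]), 'qvel': array([ 0.00096583, -0.00274413,  0.00245928, -0.00032257, -0.00037857,
       -0.00017043]), 'tau': array([ 1.64657184e-03, -4.81725883e+01,  2.99243528e+01,  1.27433069e-02,
       -1.64252410e-04, -3.62279295e-06]), 'tcp_pos': array([0.24560191, 0.51943705, 0.25250024]), 'orientation': array([-2.90034187e-04,  2.19089166e-01,  9.75704486e-01, -7.80320132e-04]), 'wrist_force': array([-0.33160796,  0.63485359, -0.38614878]), 'ft_torque': array([ 0.00319179, -0.04152961,  0.05171649]), 'grip_force': 0.0, 'finger_gap': 0.08543234825440695}
```

View pics/top0.png

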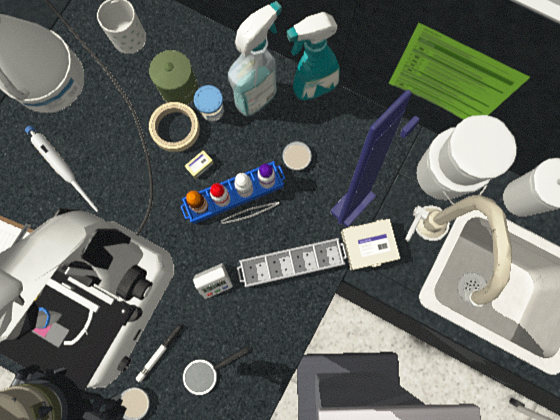

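View pics/scene0.png

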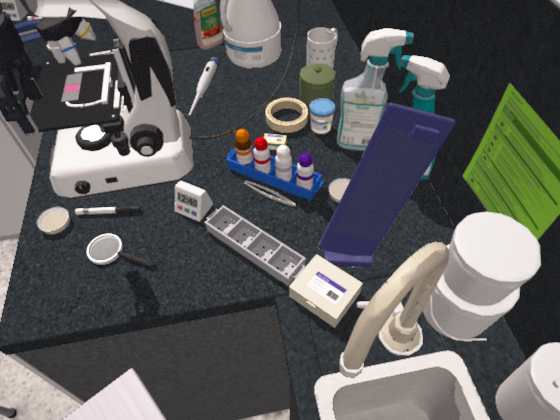

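The top view shows the caps, from left to right, amber (194,199), red (217,190), white (241,181) and violet (265,171). The steel rack runs from about (240,275) to (345,250), with the slide box at its right end (370,243) and the timer at its left. The scene view shows the same order, with the panel to the right of the dish. I'll enlarge both for measuring.

Create h.py:
```python
import numpy as np,cv2
from workcell import env
def ray(c,u,v):
    d=c["R"].T@np.linalg.solve(c["K"],[u,v,1.]); return -c["R"].T@c["t"],d
def plane(c,u,v,z):
    o,d=ray(c,u,v); return o+d*(z-o[2])/d[2]
def tri(c1,p1,c2,p2):
    A=np.zeros((3,3));b=np.zeros(3)
    for c,p in((c1,p1),(c2,p2)):
        o,d=ray(c,*p); d=d/np.linalg.norm(d); M=np.eye(3)-np.outer(d,d); A+=M;b+=M@o
    return np.linalg.solve(A,b)
def proj(c,X):
    q=c["K"]@(c["R"]@np.asarray(X,float)+c["t"]); return q[:2]/q[2]
```

Run:
```python
import cv2,numpy as np
t=cv2.imread("pics/top0.png");s=cv2.imread("pics/scene0.png")
a=cv2.resize(t[150:300,170:410],None,fx=3.3,fy=3.3,interpolation=cv2.INTER_CUBIC)
b=cv2.resize(s[120:325,170:370],None,fx=2.9,fy=2.9,interpolation=cv2.INTER_CUBIC)
cv2.imwrite("pics/ct.png",a);cv2.imwrite("pics/cs.png",b)
from h import *
for n,im,roi in(("top",t,(150,230,170,300)),("scene",s,(120,200,220,330))):
    y0,y1,x0,x1=roi; h=cv2.cvtColor(im[y0:y1,x0:x1],cv2.COLOR_BGR2HSV)
    for k,lo,hi in(("amber",(8,170,120),(18,255,255)),("red",(0,170,110),(5,255,255)),("violet",(130,100,60),(150,255,255)),("white",(0,0,205),(180,40,255))):
        m=cv2.inRange(h,lo,hi); N,_,st,ce=cv2.connectedComponentsWithStats(m)
        print(n,k,[(*(st[i][:5]+np.array([x0,y0,0,0,0])).tolist(),(ce[i]+[x0,y0]).round(1).tolist()) for i in range(1,N) if st[i][4]>15])
c=env.read_camera("top")
for p in((140,290),(175,260),(60,230),(30,390),(130,210),(345,222),(170,290)): print(p,plane(c,*p,0).round(3),plane(c,*p,.15).round(3))
```

```text
top amber [(186, 191, 14, 14, 152, [192.5, 197.5])]
top red []
top violet [(259, 163, 14, 14, 139, [265.3, 169.8])]
top white [(190, 155, 18, 18, 137, [198.4, 164.0]), (283, 155, 17, 14, 30, [288.3, 162.8]), (258, 170, 9, 10, 26, [260.5, 176.2]), (235, 173, 11, 17, 127, [239.4, 180.4]), (210, 193, 8, 7, 16, [213.4, 196.9])]
scene amber [(236, 129, 13, 14, 144, [241.7, 135.1]), (237, 150, 14, 5, 34, [243.7, 152.6])]
scene red []
scene violet [(299, 152, 14, 15, 163, [305.3, 159.2]), (297, 174, 16, 6, 43, [304.3, 177.2])]
scene white [(266, 135, 18, 8, 85, [273.9, 138.9]), (277, 145, 11, 8, 66, [281.7, 148.5])]
(140, 290) [0.393 0.519 0.   ] [0.39  0.475 0.15 ]
(175, 260) [0.453 0.448 0.   ] [0.44  0.415 0.15 ]
(60, 230) [0.522 0.689 0.   ] [0.499 0.62  0.15 ]
(30, 390) [0.203 0.731 0.   ] [0.228 0.656 0.15 ]
(130, 210) [0.561 0.544 0.   ] [0.532 0.496 0.15 ]
(345, 222) [0.524 0.09  0.   ] [0.501 0.111 0.15 ]
(170, 290) [0.392 0.457 0.   ] [0.388 0.423 0.15 ]
```

View pics/ct.png

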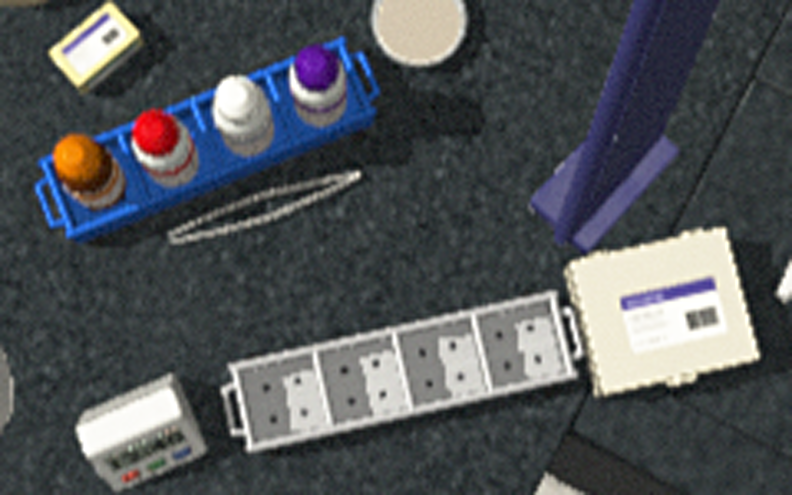

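View pics/cs.png

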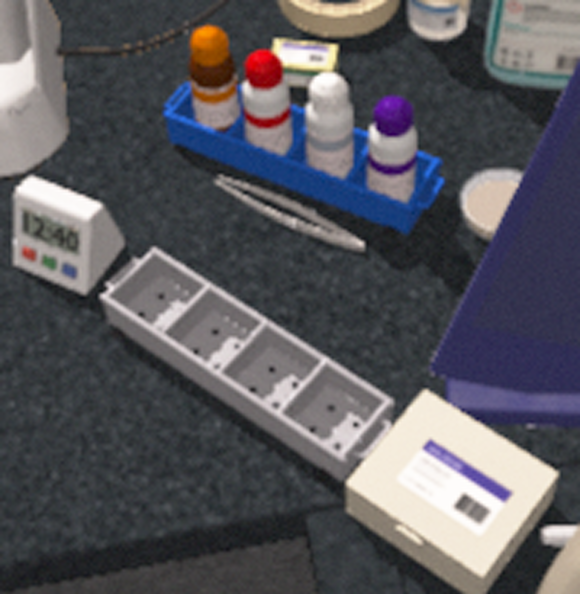

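The crops show the steel rack's rim corners clearly in both views, with the dividers, the caps and the forceps in front of the blue rack. The slide box is at the right (−y) end. Next I triangulate the caps and the rim corners.

Create m.py:
```python
from h import *
def caps(n,roi,c):
    im=cv2.cvtColor(c["image"],cv2.COLOR_RGB2HSV); y0,y1,x0,x1=roi; h=im[y0:y1,x0:x1]; out={}
    for k,lo,hi in(("amber",(8,170,100),(18,255,255)),("red",(0,170,90),(5,255,255)),("red2",(170,170,90),(180,255,255)),("violet",(130,100,50),(150,255,255)),):
        m=cv2.inRange(h,lo,hi)
        out[k]=m
    out["red"]|=out.pop("red2"); r={}
    for k,m in out.items():
        N,_,st,ce=cv2.connectedComponentsWithStats(m)
        if N>1:
            i=1+st[1:,4].argmax(); r[k]=(ce[i]+[x0,y0])
    return r
```

Run:
```python
from m import *
T=env.read_camera("top");S=env.read_camera("scene")
a=caps("top",(150,230,170,300),T);b=caps("scene",(115,200,220,330),S)
a["white"]=np.array([170+238/3.3,150+97/3.3]);b["white"]=np.array([170+329/2.9,120+93/2.9])
for k in a: print(k,a[k].round(1),b[k].round(1),tri(T,a[k],S,b[k]).round(4))
tp=lambda u,v:(170+(u+.5)/3.3-.5,150+(v+.5)/3.3-.5)
sp=lambda u,v:(170+(u+.5)/2.9-.5,120+(v+.5)/2.9-.5)
P=[((232,365),(153,250)),((556,293),(393,402)),((248,450),(103,295)),((580,378),(345,464)),
((314,349),(206,288)),((395,330),(264,323)),((474,313),(322,362)),
((328,430),(167,332)),((410,410),(225,372)),((491,394),(284,412)),
((42,160),(180,85)),((340,42),(441,160)),((376,112),(405,218))]
print("rack")
for p,q in P: print(tri(T,tp(*p),S,sp(*q)).round(4),plane(T,*tp(*p),.03).round(4)[:2],plane(S,*sp(*q),.03).round(4)[:2])
print("box")
for p,q in (((566,262),(427,392)),((725,230),(556,477)),((758,358),(483,580)),((596,395),(349,488))): print(tri(T,tp(*p),S,sp(*q)).round(4),plane(T,*tp(*p),.038).round(4)[:2])
```

```text
amber [192.8 197.6] [241.6 135.5] [0.5669 0.395  0.0869]
red [216.6 189.7] [260.3 143.3] [0.5809 0.3486 0.0885]
violet [265.3 169.9] [305.3 159.3] [0.6185 0.2532 0.0882]
white [242.1 179.4] [283.4 152.1] [0.6007 0.299  0.0865]
rack
[0.4472 0.31   0.0289] [0.4466 0.3102] [0.4474 0.309 ]
[0.4869 0.1096 0.0307] [0.4857 0.1102] [0.4885 0.1093]
[0.397  0.3001 0.0311] [0.395  0.3011] [0.3993 0.3   ]
[0.4348 0.0971 0.0306] [0.4331 0.098 ] [0.4368 0.0965]
[0.4554 0.2599 0.028 ] [0.4551 0.2599] [0.4549 0.2585]
[0.4656 0.21   0.0305] [0.4654 0.2101] [0.466  0.2102]
[0.4745 0.1613 0.0305] [0.4746 0.1612] [0.4746 0.1616]
[0.4101 0.2505 0.0276] [0.4057 0.2524] [0.4136 0.247 ]
[0.4203 0.2004 0.0271] [0.4164 0.2023] [0.423  0.1971]
[0.4285 0.1508 0.0303] [0.4248 0.1527] [0.4324 0.1492]
[0.5718 0.4324 0.0211] [0.5775 0.4273] [0.5591 0.4271]
[0.6517 0.2381 0.0298] [0.649  0.2397] [0.6546 0.2368]
[0.6038 0.2187 0.0212] [0.603  0.2181] [0.5972 0.2141]
box
[0.5072 0.1017 0.0298] [0.5037 0.1042]
[0.5221 0.0045 0.0367] [0.5211 0.0053]
[ 0.4436 -0.0115  0.0342] [ 0.4419 -0.0097]
[0.4261 0.0862 0.0254] [0.4221 0.0899]
```

Create go.py:
```python
# prints shift and turn (tool axes) to a world target x y z [yaw_deg of tool y]
import sys
from h import *
from scipy.spatial.transform import Rotation as Ro
def rel(x,y,z,yaw):
    s=env.get_state(); R=Ro.from_quat(np.roll(s["orientation"],-1))
    a=np.radians(yaw); yt=np.array([np.cos(a),np.sin(a),0]); zt=np.array([0,0,-1.]); xt=np.cross(yt,zt)
    G=Ro.from_matrix(np.c_[xt,yt,zt])
    d=R.inv().apply(np.array([x,y,z])-s["tcp_pos"]); 
    return d.round(4).tolist(),(R.inv()*G).as_rotvec().round(3).tolist(),s["joint_pos"].round(2).tolist()
if __name__=="__main__": print(*rel(*map(float,sys.argv[1:])))
```

```bash
python3 go.py .34 .30 .27 20
```

Run:
```python
from h import *
T=env.read_camera("top");S=env.read_camera("scene")
print(tri(T,(408,95),S,(450,122)),tri(T,(402,93),S,(390,108)),plane(T,405,95,.33))
for z in(0,.1,.2,.33):print(z,plane(T,333,212,z),plane(T,347,223,z))
```

```text
[-0.1791, -0.1583, -0.017] [-0.001, 0.0, 0.78] [0.99, 0.31, 0.05, 1.3, 0.0, 1.43]
[0.67548898 0.02355036 0.2982043 ] [0.63003788 0.06480283 0.34077658] [0.66045622 0.03841592 0.33      ]
0 [0.54587566 0.11481289 0.        ] [0.52157618 0.08632329 0.        ]
0.1 [0.5281657  0.12629445 0.1       ] [0.50630602 0.10066535 0.1       ]
0.2 [0.51045575 0.13777601 0.2       ] [0.49103586 0.11500742 0.2       ]
0.33 [0.4874328  0.15270203 0.33      ] [0.47118465 0.13365211 0.33      ]
```

The rows are not in the units I measure in: turns go in shares of 2 pi rad. I convert before sending: 0.78 rad / 6.2832 = 0.1241.

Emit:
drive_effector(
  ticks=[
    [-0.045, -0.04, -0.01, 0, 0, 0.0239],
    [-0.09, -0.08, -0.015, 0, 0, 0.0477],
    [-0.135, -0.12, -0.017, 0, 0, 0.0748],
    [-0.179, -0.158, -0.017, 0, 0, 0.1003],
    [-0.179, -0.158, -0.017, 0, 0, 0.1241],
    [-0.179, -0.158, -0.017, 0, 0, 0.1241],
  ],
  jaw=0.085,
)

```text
refused: ticks[0]: [-0.045, -0.04, -0.01, 0, 0, 0.0239] is too long (schema: maxItems 2). Nothing was moved.
```

The call was refused and nothing moved: it wants rows with the three-number parts in brackets of their own. Same move again in that form.

Emit:
drive_effector(
  ticks=[
    [[-0.045, -0.04, -0.01], [0, 0, 0.0239]],
    [[-0.09, -0.08, -0.015], [0, 0, 0.0477]],
    [[-0.135, -0.12, -0.017], [0, 0, 0.0748]],
    [[-0.179, -0.158, -0.017], [0, 0, 0.1003]],
    [[-0.179, -0.158, -0.017], [0, 0, 0.1241]],
    [[-0.179, -0.158, -0.017], [0, 0, 0.1241]],
  ],
  jaw=0.085,
)

```text
clock: 1.1
tcp_pos: [0.3406, 0.2998, 0.2705]
orientation: [0.0, 0.574, 0.819, 0.0]
wrist_force: [0.5, 0.4, 0.5]
finger_gap: 0.0851
grip_force: 0.0
```

```bash
python3 go.py .5669 .395 .20 20
```

Run:
```python
from h import *
cv2.imwrite("pics/t1.png",env.read_camera("top")["image"][:,:,::-1])
```

```text
[0.0121, 0.2452, 0.0707] [0.001, -0.0, -0.0] [0.54, 0.07, -0.21, 1.29, 0.0, 1.77]
```

View pics/t1.png

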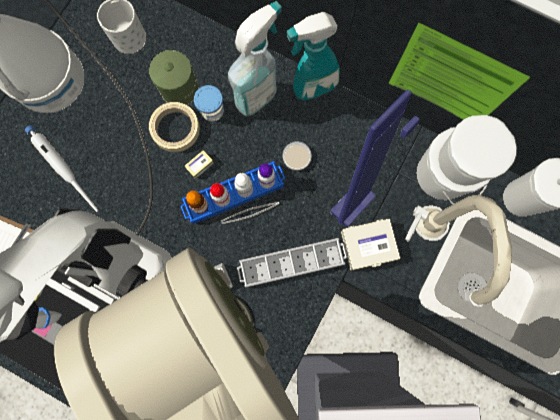

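The arm (cream) is clear of everything and the bench is unchanged. I'll take violet first, going above it and then down.

Emit:
drive_effector(
  ticks=[
    [[-0.03, 0.05, 0.01], [0, 0, 0]],
    [[-0.06, 0.1, 0.03], [0, 0, 0]],
    [[-0.09, 0.15, 0.05], [0, 0, 0]],
    [[-0.12, 0.2, 0.07], [0, 0, 0]],
    [[-0.139, 0.245, 0.07], [0, 0, 0]],
    [[-0.139, 0.245, 0.07], [0, 0, 0]],
  ],
)

```text
clock: 1.9
tcp_pos: [0.6204, 0.2539, 0.1975]
orientation: [-0.0, 0.573, 0.82, -0.001]
wrist_force: [-1.1, 0.2, 0.7]
finger_gap: 0.0851
grip_force: 0.0
```

```bash
python3 go.py .6185 .2532 .065 20
```

Run:
```python
from m import *
T=env.read_camera("top");S=env.read_camera("scene")
a=np.hstack([T["image"],S["image"]])[100:320]
cv2.imwrite("pics/p2.png",cv2.resize(a[:,:,::-1],(800,157)));cv2.imwrite("pics/p2s.png",S["image"][:,:,::-1])
```

```text
[-0.0, -0.0018, 0.1325] [-0.002, -0.0, 0.002] [0.27, 0.52, 0.22, 1.28, -0.0, 1.49]
```

View pics/p2s.png

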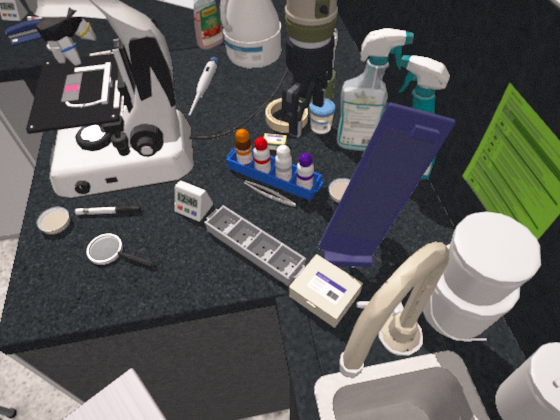

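The gripper is above violet and nothing has been disturbed. Descend.

Emit:
drive_effector(
  ticks=[
    [[0, -0.002, 0.035], [0, 0, 0]],
    [[0, -0.002, 0.07], [0, 0, 0]],
    [[0, -0.002, 0.1], [0, 0, 0]],
    [[0, -0.002, 0.12], [0, 0, 0]],
    [[0, -0.002, 0.132], [0, 0, 0]],
    [[0, -0.002, 0.132], [0, 0, 0]],
  ],
)

```text
clock: 2.75
tcp_pos: [0.6148, 0.2535, 0.0682]
orientation: [-0.0, 0.573, 0.82, -0.0]
wrist_force: [0.8, 0.3, 0.1]
finger_gap: 0.0852
grip_force: 0.0
```

Emit:
drive_effector(
  ticks=[
    [[0, 0, 0], [0, 0, 0]],
    [[0, 0, 0], [0, 0, 0]],
    [[0, 0, 0], [0, 0, 0]],
    [[0, 0, 0], [0, 0, 0]],
    [[0, 0, 0], [0, 0, 0]],
    [[0, 0, 0], [0, 0, 0]],
  ],
  jaw=0.02,
  force=30,
)

```text
clock: 3.5
tcp_pos: [0.6167, 0.2531, 0.0693]
orientation: [0.001, 0.574, 0.819, 0.001]
wrist_force: [0.4, 0.1, 4.9]
finger_gap: 0.0329
grip_force: 29.9
```

Run:
```python
from h import *
S=env.read_camera("scene")
cv2.imwrite("pics/p3s.png",cv2.resize(S["image"][50:230,170:370,::-1],None,fx=3,fy=3))
```

```text
(no output)
```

View pics/p3s.png

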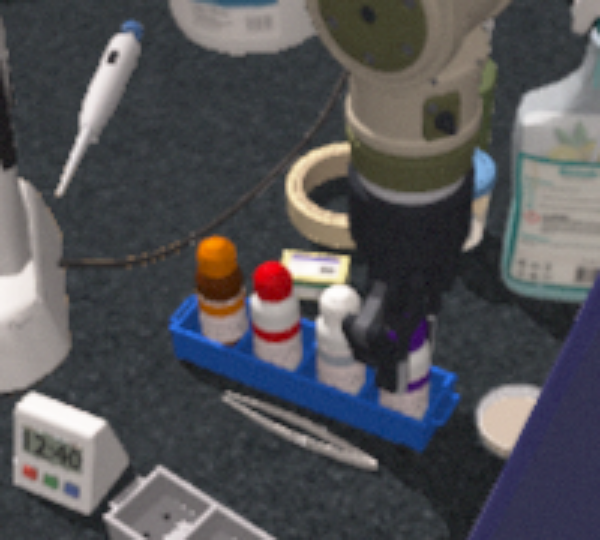

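It is gripped at a 33 mm opening, matching the 34 mm body, and the rest is undisturbed. Lift.

Emit:
drive_effector(
  ticks=[
    [[0, 0, -0.01], [0, 0, 0]],
    [[0, 0, -0.035], [0, 0, 0]],
    [[0, 0, -0.065], [0, 0, 0]],
    [[0, 0, -0.095], [0, 0, 0]],
    [[0, 0, -0.12], [0, 0, 0]],
    [[0, 0, -0.13], [0, 0, 0]],
  ],
)

```text
clock: 4.3
tcp_pos: [0.6164, 0.2531, 0.2]
orientation: [0.001, 0.574, 0.819, 0.001]
wrist_force: [0.2, 0.0, -0.4]
finger_gap: 0.0329
grip_force: 29.9
```

```bash
python3 go.py .4557 .1306 .195 10.9
```

```text
[-0.0601, -0.1929, 0.0046] [0.002, -0.0, 0.159] [0.27, 0.51, 0.21, 1.27, 0.0, 1.49]
```

Converted, 0.159 rad / 6.2832 = 0.0253.

Emit:
drive_effector(
  ticks=[
    [[-0.005, -0.02, 0], [0, 0, 0.0048]],
    [[-0.018, -0.06, 0], [0, 0, 0.0111]],
    [[-0.031, -0.1, 0], [0, 0, 0.0175]],
    [[-0.044, -0.14, 0.002], [0, 0, 0.0223]],
    [[-0.056, -0.18, 0.005], [0, 0, 0.0253]],
    [[-0.06, -0.193, 0.005], [0, 0, 0.0253]],
    [[-0.06, -0.193, 0.005], [0, 0, 0.0253]],
    [[-0.06, -0.193, 0.005], [0, 0, 0.0253]],
  ],
)

```text
clock: 5.3
tcp_pos: [0.4563, 0.1309, 0.1934]
orientation: [0.0, 0.637, 0.771, 0.0]
wrist_force: [0.2, -0.4, -0.7]
finger_gap: 0.0328
grip_force: 30.1
```

```bash
python3 go.py .4557 .1306 .069 10.9;  python3 - <<'E'
from h import *
S=env.read_camera("scene")
cv2.imwrite("pics/p4s.png",cv2.resize(S["image"][90:290,170:370,::-1],None,fx=2.9,fy=2.9))
E
```

```text
[-0.0002, -0.0008, 0.1244] [0.001, -0.0, 0.0] [0.11, 0.15, -0.32, 1.1, 0.0, 1.49]
```

View pics/p4s.png

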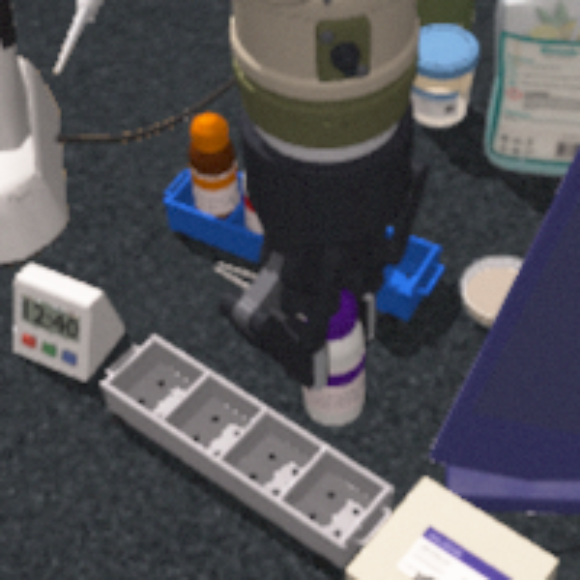

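Violet hangs upright over the first well. The seen underside centre, about (285,231), is within 2 px of the predicted (283,230). Lower it.

Emit:
drive_effector(
  ticks=[
    [[0, -0.001, 0.03], [0, 0, 0]],
    [[0, -0.001, 0.065], [0, 0, 0]],
    [[0, -0.001, 0.095], [0, 0, 0]],
    [[0, -0.001, 0.11], [0, 0, 0]],
    [[0, -0.001, 0.118], [0, 0, 0]],
    [[0, -0.001, 0.122], [0, 0, 0]],
    [[0, -0.001, 0.124], [0, 0, 0]],
    [[0, -0.001, 0.124], [0, 0, 0]],
  ],
)

```text
clock: 6.35
tcp_pos: [0.4546, 0.1305, 0.0697]
orientation: [0.0, 0.637, 0.771, 0.0]
wrist_force: [0.0, 0.1, -1.9]
finger_gap: 0.0325
grip_force: 30.1
```

Emit:
drive_effector(
  ticks=[
    [[0, 0, 0.001], [0, 0, 0]],
    [[0, 0, 0.002], [0, 0, 0]],
    [[0, 0, 0.002], [0, 0, 0]],
  ],
)

```text
clock: 6.72
tcp_pos: [0.4549, 0.1305, 0.0691]
orientation: [0.001, 0.637, 0.771, 0.001]
wrist_force: [-2.8, 0.3, 11.4]
finger_gap: 0.0327
grip_force: 30.7
```

Emit:
drive_effector(
  ticks=[
    [[0, 0, 0], [0, 0, 0]],
    [[0, 0, 0], [0, 0, 0]],
    [[0, 0, 0], [0, 0, 0]],
    [[0, 0, 0], [0, 0, 0]],
  ],
  jaw=0.085,
)

```text
clock: 7.22
tcp_pos: [0.4541, 0.1304, 0.0672]
orientation: [-0.0, 0.637, 0.771, -0.0]
wrist_force: [0.3, 0.1, -0.1]
finger_gap: 0.0848
grip_force: 0.0
```

Emit:
drive_effector(
  ticks=[
    [[0, 0, -0.02], [0, 0, 0]],
    [[0, 0, -0.06], [0, 0, 0]],
    [[0, 0, -0.1], [0, 0, 0]],
    [[0, 0, -0.135], [0, 0, 0]],
    [[0, 0, -0.135], [0, 0, 0]],
  ],
)

```text
clock: 7.85
tcp_pos: [0.4561, 0.1306, 0.2051]
orientation: [0.002, 0.637, 0.771, 0.002]
wrist_force: [-0.2, -0.2, 0.2]
finger_gap: 0.085
grip_force: 0.0
```

```bash
python3 go.py .5975 .2995 .20 20
```

Run:
```python
from h import *
T=env.read_camera("top")
cv2.imwrite("pics/p5.png",cv2.resize(T["image"][140:300,170:410,::-1],None,fx=3.3,fy=3.3))
```

```text
[0.1392, 0.1707, 0.006] [0.006, 0.001, -0.159] [0.11, 0.14, -0.3, 1.13, 0.0, 1.49]
```

View pics/p5.png

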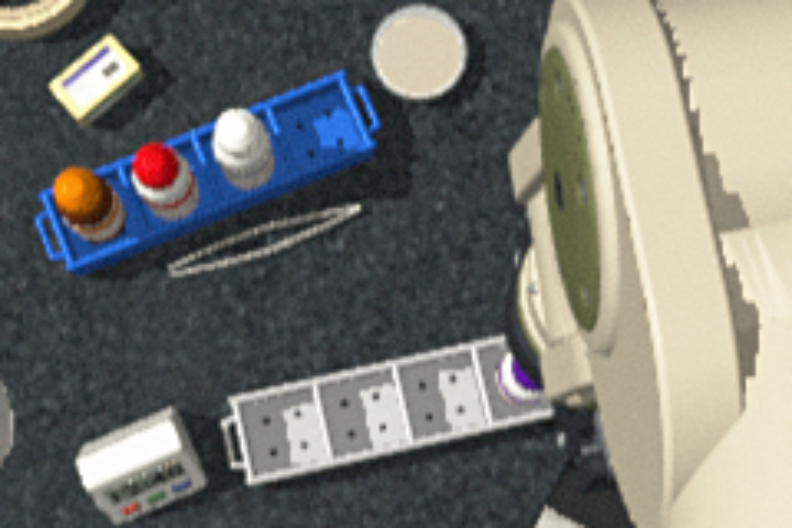

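Violet is seated, and white, red, amber, the forceps and the dish are all in place. Next is white.

Converted, -0.159 rad / 6.2832 = -0.0253.

Emit:
drive_effector(
  ticks=[
    [[0.03, 0.035, 0.006], [0, 0, -0.0064]],
    [[0.06, 0.075, 0.006], [0, 0, -0.0127]],
    [[0.09, 0.115, 0.006], [0, 0, -0.0191]],
    [[0.12, 0.15, 0.006], [0, 0, -0.0253]],
    [[0.139, 0.173, 0.006], [0, 0, -0.0253]],
    [[0.139, 0.173, 0.006], [0, 0, -0.0253]],
    [[0.139, 0.173, 0.006], [0, 0, -0.0253]],
  ],
)

```text
clock: 8.78
tcp_pos: [0.5968, 0.2989, 0.1946]
orientation: [-0.001, 0.574, 0.819, -0.001]
wrist_force: [-1.4, -0.2, -0.2]
finger_gap: 0.0852
grip_force: 0.0
```

```bash
python3 go.py .600 .2997 .067 20
```

```text
[-0.0004, 0.0037, 0.1276] [-0.003, 0.0, -0.0] [0.34, 0.52, 0.21, 1.27, -0.0, 1.57]
```

Emit:
drive_effector(
  ticks=[
    [[0, 0.002, 0.035], [0, 0, 0]],
    [[0, 0.002, 0.07], [0, 0, 0]],
    [[0, 0.002, 0.1], [0, 0, 0]],
    [[0, 0.002, 0.12], [0, 0, 0]],
    [[0, 0.002, 0.128], [0, 0, 0]],
    [[0, 0.002, 0.128], [0, 0, 0]],
  ],
)

```text
clock: 9.52
tcp_pos: [0.5992, 0.2995, 0.0683]
orientation: [-0.0, 0.574, 0.819, -0.0]
wrist_force: [-0.1, 0.2, 0.2]
finger_gap: 0.085
grip_force: 0.0
```

Emit:
drive_effector(
  ticks=[
    [[0, 0, 0], [0, 0, 0]],
    [[0, 0, 0], [0, 0, 0]],
    [[0, 0, 0], [0, 0, 0]],
    [[0, 0, 0], [0, 0, 0]],
    [[0, 0, 0], [0, 0, 0]],
    [[0, 0, 0], [0, 0, 0]],
  ],
  jaw=0.02,
  force=30,
)

```text
clock: 10.28
tcp_pos: [0.6001, 0.3004, 0.0692]
orientation: [0.0, 0.574, 0.819, 0.001]
wrist_force: [-0.6, -0.9, 5.4]
finger_gap: 0.0324
grip_force: 30.1
```

Emit:
drive_effector(
  ticks=[
    [[0, 0, -0.01], [0, 0, 0]],
    [[0, 0, -0.035], [0, 0, 0]],
    [[0, 0, -0.065], [0, 0, 0]],
    [[0, 0, -0.095], [0, 0, 0]],
    [[0, 0, -0.12], [0, 0, 0]],
    [[0, 0, -0.13], [0, 0, 0]],
    [[0, 0, -0.13], [0, 0, 0]],
  ],
)

```text
clock: 11.15
tcp_pos: [0.6, 0.3003, 0.1987]
orientation: [0.0, 0.574, 0.819, 0.0]
wrist_force: [-0.2, 0.0, -0.8]
finger_gap: 0.0324
grip_force: 30.0
```

Emit:
drive_effector(
  ticks=[
    [[-0.001, -0.02, 0], [0, 0, 0.0048]],
    [[-0.003, -0.06, 0], [0, 0, 0.0111]],
    [[-0.006, -0.1, 0], [0, 0, 0.0175]],
    [[-0.008, -0.14, 0.002], [0, 0, 0.0223]],
    [[-0.011, -0.17, 0.005], [0, 0, 0.0253]],
    [[-0.0115, -0.178, 0.005], [0, 0, 0.0253]],
    [[-0.0115, -0.178, 0.005], [0, 0, 0.0253]],
    [[-0.0115, -0.178, 0.005], [0, 0, 0.0253]],
  ],
)

```text
clock: 12.15
tcp_pos: [0.4375, 0.2289, 0.1932]
orientation: [0.0, 0.637, 0.771, 0.0]
wrist_force: [-0.2, 0.6, -1.4]
finger_gap: 0.0332
grip_force: 30.1
```

```bash
python3 go.py .4368 .2288 .069 10.9
```

```text
[-0.0, -0.0008, 0.1242] [0.001, -0.0, -0.0] [0.32, 0.18, -0.27, 1.11, 0.0, 1.7]
```

Emit:
drive_effector(
  ticks=[
    [[0, -0.001, 0.03], [0, 0, 0]],
    [[0, -0.001, 0.065], [0, 0, 0]],
    [[0, -0.001, 0.095], [0, 0, 0]],
    [[0, -0.001, 0.11], [0, 0, 0]],
    [[0, -0.001, 0.118], [0, 0, 0]],
    [[0, -0.001, 0.122], [0, 0, 0]],
    [[0, -0.001, 0.124], [0, 0, 0]],
    [[0, -0.001, 0.125], [0, 0, 0]],
  ],
)

```text
clock: 13.15
tcp_pos: [0.436, 0.2286, 0.0691]
orientation: [0.0, 0.637, 0.771, 0.001]
wrist_force: [-1.9, 0.3, 9.7]
finger_gap: 0.0326
grip_force: 31.1
```

Emit:
drive_effector(
  ticks=[
    [[0, 0, 0.001], [0, 0, 0]],
    [[0, 0, 0.001], [0, 0, 0]],
  ],
)

```text
clock: 13.4
tcp_pos: [0.436, 0.2286, 0.0691]
orientation: [0.001, 0.637, 0.771, 0.001]
wrist_force: [-3.0, 0.3, 8.7]
finger_gap: 0.0322
grip_force: 31.2
```

Emit:
drive_effector(
  ticks=[
    [[0, 0, 0], [0, 0, 0]],
    [[0, 0, 0], [0, 0, 0]],
    [[0, 0, 0], [0, 0, 0]],
    [[0, 0, 0], [0, 0, 0]],
  ],
  jaw=0.085,
)

```text
clock: 13.9
tcp_pos: [0.4353, 0.2283, 0.0672]
orientation: [-0.0, 0.637, 0.771, -0.0]
wrist_force: [0.2, -0.5, 0.5]
finger_gap: 0.0848
grip_force: 0.0
```

Emit:
drive_effector(
  ticks=[
    [[0, 0, -0.02], [0, 0, 0]],
    [[0, 0, -0.06], [0, 0, 0]],
    [[0, 0, -0.1], [0, 0, 0]],
    [[0, 0, -0.132], [0, 0, 0]],
    [[0, 0, -0.132], [0, 0, 0]],
  ],
)

```text
clock: 14.52
tcp_pos: [0.4371, 0.2289, 0.2019]
orientation: [0.001, 0.637, 0.771, 0.002]
wrist_force: [0.0, -0.2, -0.3]
finger_gap: 0.0851
grip_force: 0.0
```

Emit:
drive_effector(
  ticks=[
    [[0.02, 0.035, 0.003], [0, 0, -0.0064]],
    [[0.04, 0.075, 0.006], [0, 0, -0.0127]],
    [[0.06, 0.115, 0.006], [0, 0, -0.0191]],
    [[0.08, 0.15, 0.006], [0, 0, -0.0253]],
    [[0.0906, 0.165, 0.006], [0, 0, -0.0253]],
    [[0.0906, 0.165, 0.006], [0, 0, -0.0253]],
    [[0.0906, 0.165, 0.006], [0, 0, -0.0253]],
    [[0.0906, 0.165, 0.006], [0, 0, -0.0253]],
  ],
)

```text
clock: 15.52
tcp_pos: [0.5796, 0.3479, 0.1933]
orientation: [-0.0, 0.574, 0.819, -0.0]
wrist_force: [0.5, -0.1, -0.1]
finger_gap: 0.0849
grip_force: 0.0
```

```bash
python3 go.py .582 .349 .067 20;  python3 - <<'E'
from h import *
S=env.read_camera("scene")
cv2.imwrite("pics/p6s.png",cv2.resize(S["image"][90:290,150:370,::-1],None,fx=2.9,fy=2.9))
E
```

```text
[0.0003, 0.0027, 0.1263] [-0.001, 0.0, -0.0] [0.42, 0.53, 0.23, 1.27, -0.0, 1.64]
```

View pics/p6s.png

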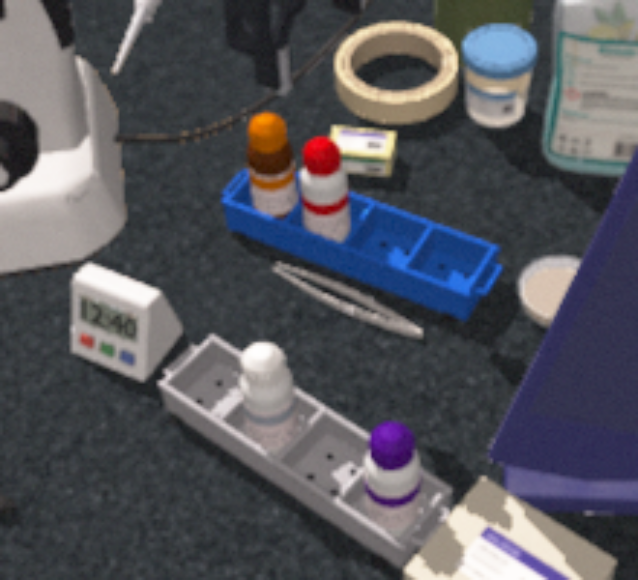

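White stands in the third well and violet in the first, both upright. Next is red.

Emit:
drive_effector(
  ticks=[
    [[0, 0.002, 0.035], [0, 0, 0]],
    [[0, 0.002, 0.07], [0, 0, 0]],
    [[0, 0.002, 0.1], [0, 0, 0]],
    [[0, 0.002, 0.12], [0, 0, 0]],
    [[0, 0.002, 0.127], [0, 0, 0]],
    [[0, 0.002, 0.127], [0, 0, 0]],
  ],
)

```text
clock: 16.32
tcp_pos: [0.5821, 0.349, 0.0666]
orientation: [-0.0, 0.574, 0.819, -0.0]
wrist_force: [-0.0, 0.9, 0.2]
finger_gap: 0.0854
grip_force: 0.0
```

Emit:
drive_effector(
  ticks=[
    [[0, 0, 0], [0, 0, 0]],
    [[0, 0, 0], [0, 0, 0]],
    [[0, 0, 0], [0, 0, 0]],
    [[0, 0, 0], [0, 0, 0]],
    [[0, 0, 0], [0, 0, 0]],
    [[0, 0, 0], [0, 0, 0]],
  ],
  jaw=0.02,
  force=30,
)

```text
clock: 17.08
tcp_pos: [0.5824, 0.3493, 0.0671]
orientation: [0.0, 0.574, 0.819, 0.0]
wrist_force: [-2.3, -1.1, 5.4]
finger_gap: 0.0331
grip_force: 30.1
```

Emit:
drive_effector(
  ticks=[
    [[0, 0, -0.01], [0, 0, 0]],
    [[0, 0, -0.035], [0, 0, 0]],
    [[0, 0, -0.065], [0, 0, 0]],
    [[0, 0, -0.095], [0, 0, 0]],
    [[0, 0, -0.12], [0, 0, 0]],
    [[0, 0, -0.13], [0, 0, 0]],
    [[0, 0, -0.13], [0, 0, 0]],
  ],
)

```text
clock: 17.95
tcp_pos: [0.5825, 0.3493, 0.1967]
orientation: [0.0, 0.574, 0.819, 0.001]
wrist_force: [0.2, -0.5, -0.9]
finger_gap: 0.0328
grip_force: 29.8
```

Emit:
drive_effector(
  ticks=[
    [[-0.002, -0.02, 0], [0, 0, 0.0048]],
    [[-0.005, -0.06, 0], [0, 0, 0.0111]],
    [[-0.008, -0.1, 0], [0, 0, 0.0175]],
    [[-0.011, -0.14, 0.002], [0, 0, 0.0223]],
    [[-0.014, -0.165, 0.005], [0, 0, 0.0253]],
    [[-0.0141, -0.17, 0.005], [0, 0, 0.0253]],
    [[-0.0141, -0.17, 0.005], [0, 0, 0.0253]],
    [[-0.0141, -0.17, 0.005], [0, 0, 0.0253]],
  ],
)

```text
clock: 18.95
tcp_pos: [0.4283, 0.2782, 0.1911]
orientation: [0.0, 0.637, 0.771, 0.0]
wrist_force: [-0.1, -0.1, -0.2]
finger_gap: 0.0332
grip_force: 29.9
```

```bash
python3 go.py .4273 .2779 .067 10.9
```

```text
[-0.0001, -0.0011, 0.1241] [0.001, -0.0, -0.0] [0.42, 0.22, -0.24, 1.12, 0.0, 1.8]
```

Emit:
drive_effector(
  ticks=[
    [[0, -0.001, 0.03], [0, 0, 0]],
    [[0, -0.001, 0.065], [0, 0, 0]],
    [[0, -0.001, 0.095], [0, 0, 0]],
    [[0, -0.001, 0.11], [0, 0, 0]],
    [[0, -0.001, 0.118], [0, 0, 0]],
    [[0, -0.001, 0.122], [0, 0, 0]],
    [[0, -0.001, 0.124], [0, 0, 0]],
    [[0, -0.001, 0.125], [0, 0, 0]],
  ],
)

```text
clock: 19.95
tcp_pos: [0.4268, 0.2779, 0.067]
orientation: [0.0, 0.637, 0.771, 0.001]
wrist_force: [-1.8, -0.2, 6.8]
finger_gap: 0.0328
grip_force: 30.5
```

Emit:
drive_effector(
  ticks=[
    [[0, 0, 0.001], [0, 0, 0]],
    [[0, 0, 0.001], [0, 0, 0]],
  ],
)

```text
clock: 20.2
tcp_pos: [0.4268, 0.278, 0.067]
orientation: [0.0, 0.637, 0.771, 0.001]
wrist_force: [-2.0, -0.2, 9.1]
finger_gap: 0.0328
grip_force: 30.9
```

Emit:
drive_effector(
  ticks=[
    [[0, 0, 0], [0, 0, 0]],
    [[0, 0, 0], [0, 0, 0]],
    [[0, 0, 0], [0, 0, 0]],
    [[0, 0, 0], [0, 0, 0]],
  ],
  jaw=0.085,
)

```text
clock: 20.7
tcp_pos: [0.4263, 0.2776, 0.0652]
orientation: [-0.0, 0.637, 0.771, -0.0]
wrist_force: [0.5, 0.8, -0.6]
finger_gap: 0.0846
grip_force: 0.0
```

Emit:
drive_effector(
  ticks=[
    [[0, 0, -0.02], [0, 0, 0]],
    [[0, 0, -0.06], [0, 0, 0]],
    [[0, 0, -0.1], [0, 0, 0]],
    [[0, 0, -0.134], [0, 0, 0]],
    [[0, 0, -0.134], [0, 0, 0]],
  ],
)

```text
clock: 21.32
tcp_pos: [0.428, 0.2784, 0.2021]
orientation: [0.001, 0.637, 0.771, 0.003]
wrist_force: [0.4, 0.3, -0.5]
finger_gap: 0.085
grip_force: 0.0
```

Emit:
drive_effector(
  ticks=[
    [[0.02, 0.035, 0.003], [0, 0, -0.0064]],
    [[0.04, 0.075, 0.006], [0, 0, -0.0127]],
    [[0.06, 0.115, 0.006], [0, 0, -0.0191]],
    [[0.08, 0.145, 0.006], [0, 0, -0.0253]],
    [[0.089, 0.16, 0.006], [0, 0, -0.0253]],
    [[0.089, 0.16, 0.006], [0, 0, -0.0253]],
    [[0.089, 0.16, 0.006], [0, 0, -0.0253]],
    [[0.089, 0.16, 0.006], [0, 0, -0.0253]],
  ],
)

```text
clock: 22.32
tcp_pos: [0.5659, 0.3946, 0.1933]
orientation: [-0.0, 0.574, 0.819, -0.0]
wrist_force: [-0.3, -0.8, -0.3]
finger_gap: 0.0847
grip_force: 0.0
```

```bash
python3 go.py .568 .3955 .067 20
```

```text
[0.0001, 0.0024, 0.1263] [-0.001, 0.0, -0.0] [0.49, 0.56, 0.28, 1.29, 0.0, 1.71]
```

Emit:
drive_effector(
  ticks=[
    [[0, 0.002, 0.035], [0, 0, 0]],
    [[0, 0.002, 0.07], [0, 0, 0]],
    [[0, 0.002, 0.1], [0, 0, 0]],
    [[0, 0.002, 0.12], [0, 0, 0]],
    [[0, 0.002, 0.127], [0, 0, 0]],
    [[0, 0.002, 0.127], [0, 0, 0]],
  ],
)

```text
clock: 23.08
tcp_pos: [0.5683, 0.3957, 0.0666]
orientation: [-0.0, 0.574, 0.819, -0.0]
wrist_force: [-0.1, -0.5, 0.1]
finger_gap: 0.0849
grip_force: 0.0
```

Emit:
drive_effector(
  ticks=[
    [[0, 0, 0], [0, 0, 0]],
    [[0, 0, 0], [0, 0, 0]],
    [[0, 0, 0], [0, 0, 0]],
    [[0, 0, 0], [0, 0, 0]],
    [[0, 0, 0], [0, 0, 0]],
    [[0, 0, 0], [0, 0, 0]],
  ],
  jaw=0.02,
  force=30,
)

```text
clock: 23.82
tcp_pos: [0.5686, 0.3961, 0.0672]
orientation: [0.0, 0.574, 0.819, 0.0]
wrist_force: [-1.8, -1.1, 5.2]
finger_gap: 0.0329
grip_force: 29.7
```

Emit:
drive_effector(
  ticks=[
    [[0, 0, -0.01], [0, 0, 0]],
    [[0, 0, -0.035], [0, 0, 0]],
    [[0, 0, -0.065], [0, 0, 0]],
    [[0, 0, -0.095], [0, 0, 0]],
    [[0, 0, -0.12], [0, 0, 0]],
    [[0, 0, -0.13], [0, 0, 0]],
    [[0, 0, -0.13], [0, 0, 0]],
  ],
)

```text
clock: 24.7
tcp_pos: [0.5688, 0.396, 0.1967]
orientation: [0.0, 0.574, 0.819, 0.001]
wrist_force: [0.5, -0.0, -0.7]
finger_gap: 0.0333
grip_force: 29.9
```

Emit:
drive_effector(
  ticks=[
    [[-0.017, -0.02, 0], [0, 0, 0.0032]],
    [[-0.043, -0.05, 0], [0, 0, 0.008]],
    [[-0.072, -0.085, 0], [0, 0, 0.0143]],
    [[-0.102, -0.12, 0], [0, 0, 0.0191]],
    [[-0.132, -0.155, 0], [0, 0, 0.0253]],
    [[-0.153, -0.18, 0], [0, 0, 0.0253]],
    [[-0.1615, -0.189, 0], [0, 0, 0.0253]],
    [[-0.1615, -0.189, 0], [0, 0, 0.0253]],
  ],
)

```text
clock: 25.7
tcp_pos: [0.4459, 0.1792, 0.1958]
orientation: [-0.0, 0.637, 0.771, -0.0]
wrist_force: [-0.7, 1.1, 0.0]
finger_gap: 0.0332
grip_force: 30.0
```

Emit:
drive_effector(
  ticks=[
    [[0, 0, 0], [0, 0, 0]],
  ],
)

```text
clock: 25.82
tcp_pos: [0.4468, 0.1802, 0.1961]
orientation: [-0.0, 0.637, 0.771, 0.0]
wrist_force: [-0.2, -0.0, -2.0]
finger_gap: 0.0328
grip_force: 30.0
```

```bash
python3 go.py .4462 .1797 .067 10.9
```

```text
[-0.0004, -0.0007, 0.1291] [0.0, -0.0, 0.0] [0.22, 0.16, -0.3, 1.11, 0.0, 1.6]
```

Emit:
drive_effector(
  ticks=[
    [[0, 0, 0.03], [0, 0, 0]],
    [[0, 0, 0.065], [0, 0, 0]],
    [[0, 0, 0.095], [0, 0, 0]],
    [[0, 0, 0.113], [0, 0, 0]],
    [[0, 0, 0.122], [0, 0, 0]],
    [[0, 0, 0.127], [0, 0, 0]],
    [[0, 0, 0.129], [0, 0, 0]],
    [[0, 0, 0.13], [0, 0, 0]],
  ],
)

```text
clock: 26.82
tcp_pos: [0.4466, 0.1797, 0.0671]
orientation: [0.0, 0.637, 0.771, 0.001]
wrist_force: [-2.0, -0.5, 8.0]
finger_gap: 0.0332
grip_force: 30.7
```

Emit:
drive_effector(
  ticks=[
    [[0, 0, 0.001], [0, 0, 0]],
    [[0, 0, 0.001], [0, 0, 0]],
  ],
)

```text
clock: 27.08
tcp_pos: [0.4467, 0.1797, 0.0671]
orientation: [0.001, 0.637, 0.771, 0.001]
wrist_force: [-2.8, -0.8, 9.2]
finger_gap: 0.0329
grip_force: 31.0
```

Emit:
drive_effector(
  ticks=[
    [[0, 0, 0], [0, 0, 0]],
    [[0, 0, 0], [0, 0, 0]],
    [[0, 0, 0], [0, 0, 0]],
    [[0, 0, 0], [0, 0, 0]],
  ],
  jaw=0.085,
)

```text
clock: 27.58
tcp_pos: [0.4461, 0.1795, 0.0652]
orientation: [-0.0, 0.637, 0.771, -0.0]
wrist_force: [0.1, 0.2, 0.6]
finger_gap: 0.0848
grip_force: 0.0
```

Emit:
drive_effector(
  ticks=[
    [[0, 0, -0.02], [0, 0, 0]],
    [[0, 0, -0.06], [0, 0, 0]],
    [[0, 0, -0.1], [0, 0, 0]],
    [[0, 0, -0.15], [0, 0, 0]],
    [[0, 0, -0.2], [0, 0, 0]],
    [[0, 0, -0.2], [0, 0, 0]],
  ],
)

```text
clock: 28.32
tcp_pos: [0.4483, 0.18, 0.2694]
orientation: [0.002, 0.637, 0.771, 0.003]
wrist_force: [0.9, -0.2, -0.1]
finger_gap: 0.0851
grip_force: 0.0
```

Emit:
drive_effector(
  ticks=[
    [[0.04, -0.03, 0], [0, 0, 0]],
    [[0.08, -0.06, 0], [0, 0, 0]],
    [[0.12, -0.08, 0], [0, 0, 0]],
    [[0.14, -0.09, 0], [0, 0, 0]],
    [[0.14, -0.09, 0], [0, 0, 0]],
    [[0.14, -0.09, 0], [0, 0, 0]],
  ],
)

```text
clock: 29.08
tcp_pos: [0.3313, 0.2996, 0.2646]
orientation: [0.0, 0.637, 0.771, -0.001]
wrist_force: [-0.1, -0.3, -0.7]
finger_gap: 0.085
grip_force: 0.0
```

Run:
```python
from m import *
T=env.read_camera("top");S=env.read_camera("scene")
a=caps("t",(190,290,220,360),T);b=caps("s",(170,290,190,330),S)
c=np.array([.4415,.2042]);u=np.array([.189,-.982]);x=np.array([.982,.189])
for k in a:
    p=tri(T,a[k],S,b[k]); print(k,p.round(4),"along",((p[:2]-c)@u).round(4),"across",((p[:2]-c)@x).round(4))
A=cv2.resize(T["image"][140:300,170:410],(792,528)) 
B=S["image"]
cv2.imwrite("pics/p7t.png",A[:,:,::-1]);cv2.imwrite("pics/p7s.png",cv2.resize(B[90:290,150:370,::-1],None,fx=2.9,fy=2.9))
```

```text
amber [0.4451 0.18   0.0848] along 0.0245 across -0.001
red [0.425  0.2772 0.0891] along -0.0748 across -0.0024
violet [0.4561 0.1303 0.0891] along 0.0754 across 0.0003
```

View pics/p7t.png

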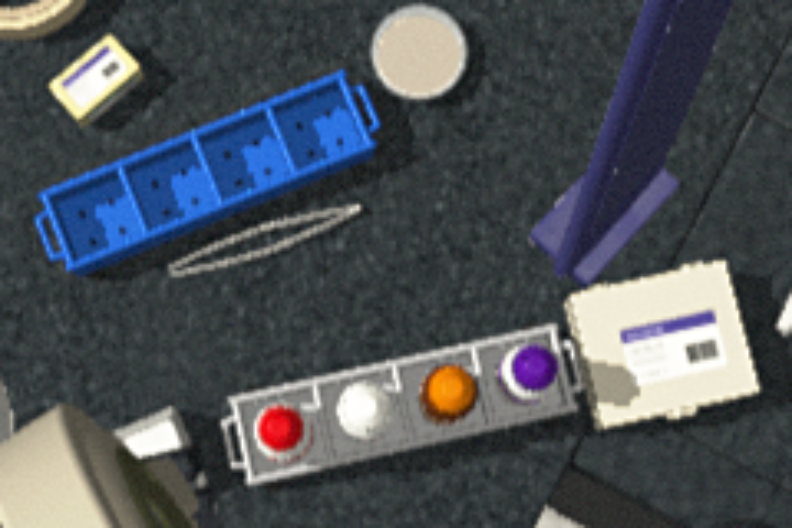

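View pics/p7s.png

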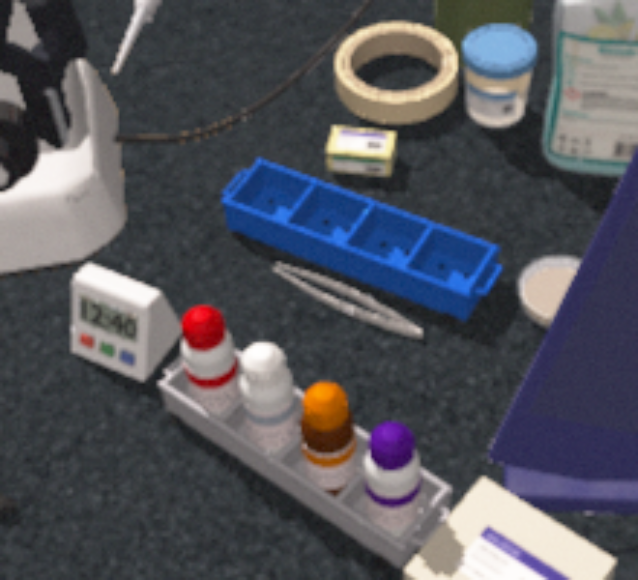

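From the slide box the wells hold violet, amber, white and red, all upright. The three caps I measured lie within about 3 mm of their wells' centres. The loose items are in place and the arm is clear.

Emit:
drive_effector(
  ticks=[
    [[0, 0, 0], [0, 0, 0]],
    [[0, 0, 0], [0, 0, 0]],
  ],
)

```text
clock: 29.42
tcp_pos: [0.3317, 0.2996, 0.2653]
orientation: [0.0, 0.637, 0.771, 0.0]
wrist_force: [-1.0, -0.4, -0.0]
finger_gap: 0.0847
grip_force: 0.0
```

```bash
python3 -c "
from workcell import env
print(env.hand_in())"
```

```text
the job is handed in; nothing more can be done
None
```

The job is handed in (the call gave no verdict): at about 29 s on the clock the four bottles stood upright in the steel rack, violet, amber, white and red from the slide box, and the forceps, petri dish and coverslip box looked undisturbed in the last pictures.

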